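Store a wafer box in the dry box and set its vent cap

TASK

Put the small round wafer box that lies by itself on the bench away in the white nitrogen dry box: pull its tilt-out bin (the front with the bar handle) fully down, put the wafer box in the bin and push the bin fully shut. Then screw the knurled vent cap on top of the dry box down (clockwise) until it bottoms out, back it off a quarter turn so that the purge gas can bleed out, and finish still gripping the cap there, holding it still. Leave the other things on the bench where they are.

Things in the scene. Friction and masses are not known exactly. Their poses are not given: they have to be found in the camera images.
- dry_box: White metal dry box fixed to the bench, 130 mm deep (its x), 180 mm wide (its y), flat cover at z = 118 mm. Origin: centre of its underside; its x axis points to its back; the bin is in its front (-x) side. A low dial (19 mm radius, 7 mm high) lies on the cover at x 34, y 60 mm; a brass nipple sticks 18 mm out of the right (-y) side.
- bin: Tilt-out bin (bottom-hinged door with a pocket behind it) in the dry box's front. Origin: middle of its hinge line, at x -62.5, y 0, z 20 mm in the dry box's frame. Its frame tilts with it; shut, it is parallel to the dry box's: z up along the front panel, x to the back. See-through front panel 5 mm thick, 164 mm wide, 90 mm from hinge to upper edge.
- bin_tilt (a joint): Tilt of the bin in rad: 0 = shut (its stop), 0.85 = fully pulled down (its stop), the top coming forward to the dry box's -x. A stiff hinge: it stays where it is left; moving it takes about 2 to 4 N at the bar.
- bin_bar (a point): Middle of the round steel bar handle above the bin's upper edge: 10 mm thick, 92 mm long, along the bin's y, 128 mm from the hinge line in the plane of the front panel, 38 mm from the panel's upper edge. Shut, it is 30 mm above the level of the cover, which starts just behind it. It can be pinched from above and turns between the fingers while the tool stays upright.
- bin_pocket (a point): Mid point of the bin's pocket (x 20, z 40 mm in the bin's frame): a V open at the top, 156 mm wide inside, with closed ends, between the front panel and a back wall 80 mm long that rises from the hinge line 1.0 rad behind the panel. Pulled down, the wafer box laid flat across the V rests some 45 mm above the hinge line and 25 mm in front of it, or slides lower.
- wafer_box: Loose round flat wafer box of pale plastic, 59 mm across its clips, 56 mm across the rim, 14 mm thick, about 30 g, lying flat by itself on the right side of the bench. Origin: centre of its underside, z up. (Two larger ones, 70 mm, are stacked on the left: leave them.)
- vent_cap: Knurled aluminium vent cap, 42 mm across, 30 mm high, a small raised rib on its top along its x axis, on an upright thread on top of the dry box. Origin: middle of its underside, at x 20, y 0, z 152 mm in the dry box's frame when bottomed out; it rises 4 mm a turn. Nothing beside it stands above z = 154 mm (the shut bin's bar is 82 mm in front of its axis).
- cap_turn (a joint): Turn of the vent cap in rad: 0 = bottomed out (hard stop); grows as it is unscrewed (anticlockwise from above). At first it sits on the upper thread, 2.0 to 3.6 rad from the bottom. Needs about 0.15 N m to turn and stays where it is left.
- specimen_pot: White lidded specimen pot, 47 mm across, 43 mm high, upright, near the front right edge: a bystander.
- objective_can: Black screw-top can, 37 mm across, 59 mm high, upright in the low steel tray (rim 20 mm high) before the dry box: a bystander.
- vial: Glass vial with a white cap, 22 mm across, 47 mm high, upright in the steel tray: a bystander.
- micrometer_case: Brown flat case, 38 x 86 x 16 mm, near the front: a bystander.

How it is judged (in metres and radians):
On the way, in this order (a step that is already met when the one before it is completed fails the run):
1. the bin is pulled fully down (value of joint bin_tilt above 0.78 rad), for 0.1 s.
2. the wafer box lies in the pulled-down bin, let go (x of wafer_box in the frame of bin between -0.005 and 0.075 m and z of wafer_box in the frame of bin between 0 and 0.085 m and y of wafer_box in the frame of bin between -0.08 and 0.08 m and contact force between the fingers and wafer_box below 0.3 N and value of joint bin_tilt above 0.5 rad), for 0.2 s.
3. the bin is pushed fully shut with the wafer box in it (x of wafer_box in the frame of bin between -0.005 and 0.075 m and z of wafer_box in the frame of bin between 0 and 0.085 m and y of wafer_box in the frame of bin between -0.08 and 0.08 m and value of joint bin_tilt below 0.06 rad), for 0.2 s.
4. the vent cap is screwed down until it bottoms out (value of joint cap_turn below 0.1 rad and value of joint bin_tilt below 0.06 rad), for 0.1 s.
At the end, for the whole second after the job is handed in: The vent cap stands a quarter turn (90 degrees, within 20 either way) off its bottom stop, at rest and gripped by the fingers (more than 3 N); the bin is shut (within 0.06 rad) with the wafer box inside it (all of step 3 and value of joint cap_turn between 1.22 and 1.92 rad and velocity of joint cap_turn between -0.1 and 0.1 rad/s and contact force between the fingers and vent_cap above 3 N); the arm keeps its last pose, push and grip.
It fails at once if the white lidded specimen pot is knocked over or moved more than 3 cm (distance of specimen_pot from where it was at the start of the episode above 0.03 m or angle between specimen_pot's own z axis and vertical above 0.5 rad).
It fails at once if the black objective can is knocked over or moved more than 3 cm (distance of objective_can from where it was at the start of the episode above 0.03 m or angle between objective_can's own z axis and vertical above 0.5 rad).
It fails at once if the glass vial is knocked over or moved more than 3 cm (distance of vial from where it was at the start of the episode above 0.03 m or angle between vial's own z axis and vertical above 0.5 rad).
It fails at once if the micrometer case is knocked over or moved more than 3 cm (distance of micrometer_case from where it was at the start of the episode above 0.03 m or angle between micrometer_case's own z axis and vertical above 0.5 rad).
It also fails if it takes over 72 s, if anything falls off the work surface, if the arm or the gripper's body presses on something with over 40 N, if the wrist force passes 120 N, or if a joint passes its speed limit or range.

ROBOT

A 7-joint arm with a two-finger parallel gripper is mounted at the origin on a cart in front of the work surface, level with it; the furniture and walls round the work are solid. World frame = base frame: x ahead of the robot, y to its left, z up, the work surface at z = 0. Lengths are in m, angles in degrees, forces in N, time in s.
With the tool pointing down it reaches from about 0.425 to 0.875 m from the base axis. Payload 4.7 kg.
Tool frame: the origin (TCP) lies between the finger pads; the fingertips stand env.tip_reach ahead of it and the grasp point (between the pads) lies 2 mm behind it (env.tip_reach is the distance from the TCP to the fingertips, in m); z points along the fingers, y is the line along which they close (so a half turn about z gives the same grasp; the last joint's range is limited). The gripper opens to 87 mm and grips with 3 to 60 N. Pads are 19 mm wide; open, the fingers measure 117 mm over their backs; the gripper's body (75 mm by 190 mm) begins 51 mm behind the grasp point.
Start: joints at [-62.447, 18.392, -4.016, 83.108, 1.295, 78.541, -3.26], TCP at [0.293, 0.58, 0.24] pointing down, gripper open.
Joint ranges: [-163.93, 163.93], [-17.29, 119.83], [-79.2, 71.16], [3.27, 140.29], [-89.18, 269.18], [5.43, 117.66], [-154.24, 154.24]. Speed limits (degrees/s): [147.25, 147.25, 180, 180, 180, 180, 180].

INTERFACE

Orientations are given as [roll, pitch, yaw] about the fixed x, y, z axes, in that order (R = Rz(yaw) Ry(pitch) Rx(roll)).
In Python, from cell import env gives the robot as it stands.
- The arm moves only by the shell command python3 steer.py 'ROWS' [FORCE]. ROWS is one flat JSON list of numbers that holds 1 to 8 rows one after another, with no inner brackets; each row has 5 numbers: dx, dy, dz in units of 100 mm, then a turn about the tool's z in units of 4 degrees, then the finger opening in m; each row is the pose to reach, as a shift and turn from the pose commanded when the command began, along the tool's axes at that moment; what a row does not reach only later rows make up. A row lasts 1/12 s, in which the tool goes at most 0.0417 m and 7.16 degrees, less where a joint would pass 70% of its speed; a pose out of reach is approached as far as the arm can. The fingers move at their own pace and stop on an object; FORCE is the grip in N (left out, the last holds). Time passes only in rows, so rows that do not move let the fingers close. It prints the time, the measured TCP pose, the force, the opening and the grip force at its end. Input that does not fit is refused with a message, and nothing moves.
- env.get_obs(): the state, without advancing time (a new reading comes with each control period).
- env.read_camera(name): name is "side" or "top" or "wrist"; returns a dict with "color" (384x512x3 uint8, blue, green, red), "fx", "fy", "cx", "cy" (pixels), "world_from_camera" (4x4, takes a point from camera to world coordinates). Camera axes: x right, y down, z forward; pixel columns grow to the right and rows downward; lengths in m; the calibration is good to about 2 mm. The wrist camera is an equidistant fisheye: a pixel r from the principal point sees the ray r / f radians off the axis. A picture is of the moment at which its call begins. There is no depth.
- env.sign_off(): hands the job in; it is judged then, once.
The state is a dict: "time_s": time; "qpos": joint angles; "joint_velocities": joint speeds; "effort": joint torques, N m; "tool_pos": TCP position; "tool_rot": TCP orientation; "force": force on the tool from outside, world axes, zero at the start; "wrist_torque": the same for the moment, N m; "grip_width": finger opening in m; "grasp_force": force on a finger pad.
Only numpy, scipy, OpenCV 4.12 (cv2) and the standard library are available. Lean on these libraries where they do the work, as an engineer would, in place of code of your own. Each camera call takes 0.05 s, during which the arm holds its last target. There are 200 camera calls.

## Working session

There is one attempt and no reset: what is moved stays moved. The work goes in short steps, Python scripts to look and compute and a shell command to move; the robot and the scene stay as the last step left them, time stands still between calls to the robot, and variables do not carry over. Pictures are saved under pics/ and viewed, at most 13 in all, crops included, and the job is handed in when it is done.

```bash
ls; mkdir -p pics; python3 - <<'E'
from cell import env
import cv2
o=env.get_obs();print({k:o[k] for k in('time_s','tool_pos','tool_rot','force','grip_width')},env.tip_reach)
for n in('top','side'):
    c=env.read_camera(n);cv2.imwrite(f'pics/{n}0.png',c['color']);print(n,c['fx'],c['fy'],c['cx'],c['cy'],c['world_from_camera'])
E
```

```text
cell.py
pics
steer.py
{'time_s': 0.0, 'tool_pos': array([0.29237023, 0.57995112, 0.23843886]), 'tool_rot': array([-1.79890013e+02,  7.50791029e-03,  1.53252878e+02]), 'force': array([-0.17445348, -0.59722277,  0.16629503]), 'grip_width': 0.08724400013247405} 0.017
top 493.6731908561241 493.6731908561241 248.9622812924909 197.69920308746407 [[ 0.08826459 -0.97586428  0.19974553  0.18429639]
 [-0.99608546 -0.08550282  0.02242817 -0.01884414]
 [-0.00480804 -0.20094323 -0.97959109  1.55277863]
 [ 0.          0.          0.          1.        ]]
side 348.1893797098302 348.1893797098302 255.79534983223962 188.60115171760773 [[-0.99784512 -0.04041391  0.05168985  0.45767099]
 [-0.06497301  0.49881184 -0.86427152  0.74743736]
 [ 0.00914508 -0.86576756 -0.50036277  0.55635413]
 [ 0.          0.          0.          1.        ]]
```
View pics/top0.png

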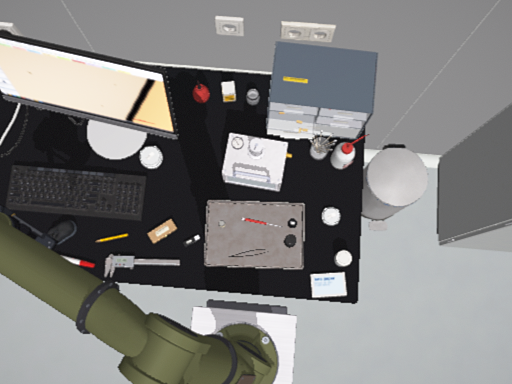

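View pics/side0.png

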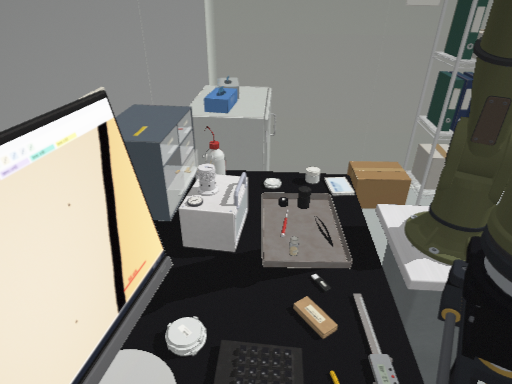

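Top view: dry box around (255,162), its bar at the front about (251,174), cap about (256,147), wafer box (331,216), pot (343,258), tray (255,235). I'll zoom in to get accurate pixels.

```bash
cat > h.py <<'E'
import numpy as np,cv2
from cell import env
def ray(c,u,v):
    T=np.array(c['world_from_camera']);d=T[:3,:3]@[(u-c['cx'])/c['fx'],(v-c['cy'])/c['fy'],1.];return T[:3,3],d
def onz(c,u,v,z):
    o,d=ray(c,u,v);return o+d*(z-o[2])/d[2]
def tool(p):
    "world displacement -> tool axes displacement of current pose"
    from scipy.spatial.transform import Rotation as R
    o=env.get_obs();r=R.from_euler('xyz',o['tool_rot'],degrees=True)
    return r.inv().apply(np.array(p)-o['tool_pos']),o
E
python3 - <<'E'
from h import *
c=env.read_camera('top');g=c['color']
cv2.imwrite('pics/crop.png',cv2.resize(g[125:275,210:370],None,fx=4,fy=4,interpolation=cv2.INTER_CUBIC)[:600])
m=cv2.inRange(g,(120,120,120),(255,255,255))
n,l,s,ce=cv2.connectedComponentsWithStats(m)
for i in range(1,n):
    x,y=ce[i]
    if s[i,4]>40 and 200<x<370 and 125<y<300: print(s[i],ce[i],onz(c,x,y,.014))
# dry-box rect
x=max((k for k in cv2.findContours(m,0,2)[0] if cv2.pointPolygonTest(k,(240,150),False)>=0),key=len)
print(cv2.minAreaRect(x))
E
```

```text
[    0     0   512   384 80333] [348.35090187 173.58274931] [ 0.60465971 -0.29455279  0.014     ]
[ 222  133   66   58 2981] [254.24454881 161.47735659] [0.61853448 0.00993108 0.014     ]
[332 143  23  26 341] [341.99120235 157.65982405] [ 0.65592986 -0.27154383  0.014     ]
[ 204  200  101   69 5735] [252.60697472 234.29991282] [ 0.38241725 -0.00532872  0.014     ]
[322 207  18  18 268] [330.48880597 215.7761194 ] [ 0.4625145  -0.24504572  0.014     ]
[303 214   2  27  49] [303.44897959 228.12244898] [ 0.41584595 -0.16268855  0.014     ]
[336 250  16  16 213] [343.19248826 257.90610329] [ 0.33370052 -0.29157587  0.014     ]
[310 272  37  26 824] [328.10072816 284.60194175] [ 0.24809145 -0.24957124  0.014     ]
((253.98651123046875, 161.58106994628906), (60.66322326660156, 49.81288528442383), 9.462322235107422)
```

View pics/crop.png

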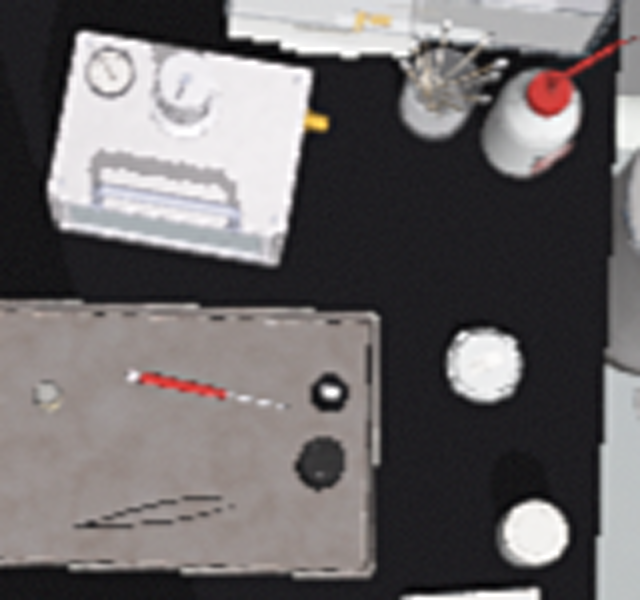

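Crop: cover corners at about (80,32), (312,70), (278,232), (57,192); bar ends (97,195)–(240,215); cap rib about (183,88); dial (110,70). Wafer box centre at full-image (330.5,215.8).

```bash
python3 - <<'E'
from h import *
c=env.read_camera('top')
P=lambda u,v,z:onz(c,210+(u-1.5)/4,125+(v-1.5)/4,z)
BL,BR,FR,FL=[P(*q,.118) for q in((80,32),(312,70),(278,232),(57,192))]
print(BL,BR,FR,FL)
f=lambda a,b:np.degrees(np.arctan2(*(b-a)[:2][::-1]))
print('y axis',f(BR,BL)-90,f(FR,FL)-90,'x axis',f(FL,BL),f(FR,BR))
bl,br=P(97,196,.148),P(240,216,.148);print('bar',bl,br,(bl+br)/2,np.linalg.norm(bl-br),f(br,bl)-90)
dial=P(110,71,.125);cap=P(183,88,.186);print('dial',dial,'cap',cap)
# yaw estimates -> box origin
for yaw in np.radians([-6,-7,-8,-9,-10]):
    R=np.array([[np.cos(yaw),-np.sin(yaw)],[np.sin(yaw),np.cos(yaw)]])
    print(np.degrees(yaw),[np.round(p[:2]-R@q,4) for p,q in((BL,[.065,.09]),(BR,[.065,-.09]),(dial,[.034,.06]),(cap,[.02,0]),((bl+br)/2,[-.0625,0]))])
E
```

```text
[0.67352429 0.09064194 0.118     ] [ 0.65865677 -0.08771912  0.118     ] [ 0.53046503 -0.07162401  0.118     ] [0.54675172 0.09572846 0.118     ]
y axis -4.764949193940097 -5.558503564697972 x axis -2.297654099995193 -7.156319505961242
bar [0.53871492 0.06379199 0.148     ] [ 0.53279938 -0.04190879  0.148     ] [0.53575715 0.0109416  0.148     ] 0.1058661790964504 -3.2032127145833442
dial [0.64232633 0.06455006 0.125     ] cap [0.61456121 0.00729099 0.186     ]
-6.000000000000001 [array([0.5995, 0.0079]), array([0.6034, 0.0086]), array([0.6022, 0.0084]), array([0.5947, 0.0094]), array([0.5979, 0.0044])]
-7.0 [array([0.598 , 0.0092]), array([0.6051, 0.0095]), array([0.6013, 0.0091]), array([0.5947, 0.0097]), array([0.5978, 0.0033])]
-8.0 [array([0.5966, 0.0106]), array([0.6068, 0.0105]), array([0.6003, 0.0099]), array([0.5948, 0.0101]), array([0.5976, 0.0022])]
-9.0 [array([0.5952, 0.0119]), array([0.6085, 0.0113]), array([0.5994, 0.0106]), array([0.5948, 0.0104]), array([0.5975, 0.0012])]
-10.0 [array([0.5939, 0.0133]), array([0.6103, 0.0122]), array([0.5984, 0.0114]), array([0.5949, 0.0108]), array([5.973e-01, 1.000e-04])]
```

```bash
cat >> h.py <<'E'
def go(p,yaw=None):
    d,o=tool(p);s='d '+' '.join('%.4f'%x for x in d)
    if yaw is not None: s+='  turn %.1f'%((o['tool_rot'][2]-yaw+180)%360-180)
    print(s,'| t %.1f'%o['time_s'],np.round(o['tool_pos'],4),np.round(o['tool_rot'],1),'q',np.round(o['qpos'],0),'F',np.round(o['force'],1),'M',np.round(o['wrist_torque'],2),'w %.4f g %.1f'%(o['grip_width'],o['grasp_force']))
E
python3 -c "
from h import *
go([.49,.01,.29],85)"
```

```text
d -0.4330 -0.4203 -0.0506  turn 68.3 | t 0.2 [0.2924 0.5801 0.2388] [-179.9    0.   153.3] q [-62.  18.  -4.  83.   1.  79.  -3.] F [0.  0.3 0.1] M [-0.   -0.02  0.02] w 0.0869 g 0.0
```

The rows are not in the units I measure in: shifts go in units of 100 mm and turns go in units of 4 degrees. I convert before sending: -0.433 m is -4.33, -0.42 m is -4.2, 68.3 degrees is 17.075.

```bash
python3 steer.py '[-4.33, -4.2, -0.5, 17.075, 0.087, -4.33, -4.2, -0.5, 17.075, 0.087, -4.33, -4.2, -0.5, 17.075, 0.087, -4.33, -4.2, -0.5, 17.075, 0.087, -4.33, -4.2, -0.5, 17.075, 0.087, -4.33, -4.2, -0.5, 17.075, 0.087, -4.33, -4.2, -0.5, 17.075, 0.087, -4.33, -4.2, -0.5, 17.075, 0.087]' 20; python3 -c "
from h import *
go([.49,.01,.29],85)"
```

```text
time_s: 0.87
tool_pos: [0.4016, 0.2645, 0.2673]
tool_rot: [180.0, -0.0, 95.6]
force: [1.3, -0.2, 0.5]
grip_width: 0.0868
grasp_force: 0.0
d -0.2619 0.0631 -0.0228  turn 10.6 | t 0.9 [0.4016 0.2645 0.2673] [180.   -0.   95.6] q [-48.  -3.  11. 104.   1.  79. -31.] F [ 1.3 -0.2  0.5] M [-0.04 -0.05  0.01] w 0.0868 g 0.0
```

To row units: -0.262 m is -2.62, 0.063 m is 0.63, 10.6 degrees is 2.65.

```bash
python3 steer.py '[-2.62, 0.63, -0.23, 2.65, 0.045, -2.62, 0.63, -0.23, 2.65, 0.045, -2.62, 0.63, -0.23, 2.65, 0.045, -2.62, 0.63, -0.23, 2.65, 0.045, -2.62, 0.63, -0.23, 2.65, 0.045, -2.62, 0.63, -0.23, 2.65, 0.045, -2.62, 0.63, -0.23, 2.65, 0.045, -2.62, 0.63, -0.23, 2.65, 0.045]'; python3 -c "
from h import *
go([.5375,.0105,.215],85)
c=env.read_camera('wrist');print(c['fx'],c['cx'],c['cy'],np.round(c['world_from_camera'],3));cv2.imwrite('pics/w1.png',cv2.resize(c['color'],(768,576)))"
```

```text
time_s: 1.53
tool_pos: [0.4924, 0.0061, 0.2908]
tool_rot: [179.9, 0.1, 84.8]
force: [0.5, 1.1, -0.6]
grip_width: 0.0471
grasp_force: 0.0
d 0.0086 0.0443 0.0759  turn -0.2 | t 1.5 [0.4924 0.0061 0.2908] [1.799e+02 1.000e-01 8.480e+01] q [-33.  -3.  29. 101.   2.  82. -10.] F [ 0.5  1.1 -0.6] M [-0.06  0.04 -0.02] w 0.0471 g 0.0
297.3186396354542 260.7032003611222 194.81000750600583 [[ 0.996 -0.088 -0.022  0.498]
 [-0.091 -0.965 -0.247  0.074]
 [ 0.001  0.248 -0.969  0.436]
 [ 0.     0.     0.     1.   ]]
```

View pics/w1.png

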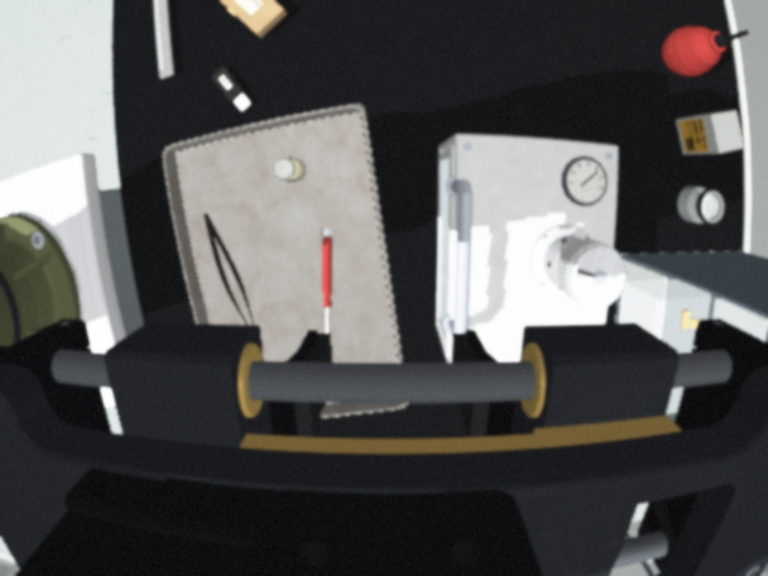

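Wrist view: bar from (463,185) to (461,328), dial centre (585,181), cover corners (617,146) and (452,135), cap top about (598,276).

```bash
cat >> h.py <<'E'
def fonz(c,u,v,z):
    "fisheye pixel -> point at height z"
    x,y=u-c['cx'],v-c['cy'];r=np.hypot(x,y);a=r/c['fx'];T=np.array(c['world_from_camera'])
    d=T[:3,:3]@np.array([np.sin(a)*x/r,np.sin(a)*y/r,np.cos(a)]);return T[:3,3]+d*(z-T[2,3])/d[2]
E
python3 - <<'E'
from h import *
c=env.read_camera('wrist')
W=lambda u,v,z:fonz(c,u/1.5,v/1.5,z)
for n,u,v,z in(('bar',463,185,.148),('bar2',461,328,.148),('dial',585,181,.125),('BL',617,146,.118),('FL',452,135,.118),('cap',598,276,.184)):print(n,np.round(W(u,v,z),4))
E
```

```text
bar [0.5428 0.071  0.148 ]
bar2 [ 0.536  -0.0255  0.148 ]
dial [0.6393 0.0698 0.125 ]
BL [0.6724 0.0966 0.118 ]
FL [0.5426 0.1068 0.118 ]
cap [0.6204 0.0123 0.184 ]
```

```bash
python3 -c "
from h import *
go([.5385,.0155,.148],85.5)"
python3 steer.py '[0.09, 0.452, 0, 0, 0.045, 0.09, 0.452, 0.5, 0, 0.045, 0.09, 0.452, 0.9, -0.125, 0.045, 0.09, 0.452, 1.2, -0.125, 0.045, 0.09, 0.452, 1.43, -0.125, 0.045, 0.09, 0.452, 1.43, -0.125, 0.045]'
python3 -c "
from h import *
go([.5385,.0155,.148],85.5)"
```

```text
d 0.0073 0.0469 0.1420  turn -0.3 | t 1.6 [0.4912 0.012  0.2901] [-180.    -0.    85.2] q [-34.  -3.  28. 101.   2.  82. -11.] F [-0.1  1.7  0.4] M [-0.05  0.06 -0.03] w 0.0455 g 0.0
time_s: 2.13
tool_pos: [0.5324, 0.0199, 0.1412]
tool_rot: [-179.4, 0.1, 86.1]
force: [-1.5, -0.1, 0.8]
grip_width: 0.0452
grasp_force: 0.0
d -0.0040 0.0063 -0.0069  turn 0.6 | t 2.1 [0.5324 0.0199 0.1412] [-1.794e+02  1.000e-01  8.610e+01] q [-32.   9.  30. 107.  -5.  65.  -5.] F [-1.5 -0.1  0.8] M [-0.07  0.15 -0.  ] w 0.0452 g 0.0
```

```bash
python3 steer.py '[0, 0, 0, 0, 0.045, 0, 0, 0, 0, 0.045, 0, 0, 0, 0, 0, 0, 0, 0, 0, 0, 0, 0, 0, 0, 0, 0, 0, 0, 0, 0, 0, 0, 0, 0, 0]' 15
python3 -c "
from h import *
go([.5385,.0155,.148],85.5)"
```

```text
time_s: 2.72
tool_pos: [0.5373, 0.0179, 0.1477]
tool_rot: [179.9, -0.0, 85.9]
force: [-0.0, -0.1, 0.5]
grip_width: 0.0197
grasp_force: 0.0
d -0.0023 0.0013 -0.0003  turn 0.4 | t 2.7 [0.5373 0.0179 0.1477] [179.9  -0.   85.9] q [-32.   9.  30. 107.  -5.  65.  -5.] F [-0.  -0.1  0.5] M [-0.04  0.03 -0.02] w 0.0197 g 0.0
```

To row units: -0.0936 m is -0.936, -0.0854 m is -0.854.

```bash
python3 steer.py '[0, 0, 0, 0, 0, 0, 0, 0, 0, 0, 0, 0, 0, 0, 0, 0, 0, 0, 0, 0, 0, 0, 0, 0, 0]'
python3 steer.py '[0, -0.077, 0.002, 0, 0, 0, -0.153, 0.009, 0, 0, 0, -0.317, 0.04, 0, 0, 0, -0.475, 0.091, 0, 0, 0, -0.614, 0.157, 0, 0, 0, -0.744, 0.238, 0, 0, 0, -0.854, 0.326, 0, 0, 0, -0.936, 0.407, 0, 0]'
python3 -c "
from h import *
go([.6,.0155,.148],85.5)"
```

```text
time_s: 3.13
tool_pos: [0.5378, 0.0179, 0.1477]
tool_rot: [179.9, -0.0, 85.9]
force: [1.9, -0.3, 3.2]
grip_width: 0.0093
grasp_force: 15.0
time_s: 3.8
tool_pos: [0.4455, 0.026, 0.1067]
tool_rot: [179.6, -0.2, 85.9]
force: [21.4, -0.4, 20.7]
grip_width: 0.0097
grasp_force: 15.1
d 0.0006 0.1552 -0.0401  turn 0.4 | t 3.8 [0.4455 0.026  0.1067] [179.6  -0.2  85.9] q [-35.  -1.  28. 121.   1.  59. -11.] F [21.4 -0.4 20.7] M [-0.31 -4.53 -0.08] w 0.0097 g 15.1
```

```bash
python3 steer.py '[0, -0.02, 0.02, 0, 0, 0, -0.03, 0.03, 0, 0, 0, -0.03, 0.03, 0, 0, 0, -0.03, 0.03, 0, 0]'
python3 -c "
from h import *
go([.6,.0155,.148],85.5)"
```

```text
time_s: 4.13
tool_pos: [0.4457, 0.0259, 0.1065]
tool_rot: [179.3, -0.2, 85.9]
force: [9.9, 1.6, 7.4]
grip_width: 0.0092
grasp_force: 15.0
d 0.0008 0.1552 -0.0396  turn 0.4 | t 4.1 [0.4457 0.0259 0.1065] [179.3  -0.2  85.9] q [-35.  -1.  28. 121.   1.  59. -11.] F [9.9 1.6 7.4] M [ 0.31 -2.15 -0.08] w 0.0092 g 15.0
```

```bash
python3 steer.py '[0, -0.04, 0.04, 0, 0, 0, -0.08, 0.06, 0, 0, 0, -0.08, 0.06, 0, 0, 0, -0.08, 0.06, 0, 0]'
python3 -c "
from h import *
go([.6,.0155,.148],85.5)"
```

```text
time_s: 4.47
tool_pos: [0.4455, 0.026, 0.1044]
tool_rot: [178.3, -0.3, 85.9]
force: [21.1, -1.1, 13.3]
grip_width: 0.0095
grasp_force: 15.0
d 0.0009 0.1561 -0.0390  turn 0.4 | t 4.5 [0.4455 0.026  0.1044] [178.3  -0.3  85.9] q [-35.  -2.  28. 122.   1.  58. -12.] F [21.1 -1.1 13.3] M [-0.31 -4.65 -0.11] w 0.0095 g 15.0
```

```bash
python3 steer.py '[0, 0.12, -0.06, 0, 0.04, 0, 0.12, -0.06, 0, 0.04, 0, 0.12, -0.06, 0, 0.04, 0, 0.12, -0.4, 0, 0.04, 0, 0.12, -0.8, 0, 0.05, 0, 0.12, -1.2, 0, 0.087, 0, 0.12, -1.2, 0, 0.087]'
python3 -c "
from h import *
go([.43,-.235,.2],-4.5)
c=env.read_camera('top');cv2.imwrite('pics/t2.png',cv2.resize(c['color'][125:275,210:370],None,fx=4,fy=4,interpolation=cv2.INTER_CUBIC))"
```

```text
time_s: 5.05
tool_pos: [0.4464, 0.0248, 0.2229]
tool_rot: [179.6, -0.2, 85.9]
force: [2.2, 1.0, 0.1]
grip_width: 0.0475
grasp_force: 0.0
d -0.2604 0.0022 0.0222  turn 90.4 | t 5.0 [0.4464 0.0248 0.2229] [179.6  -0.2  85.9] q [-35.  -8.  27. 113.   4.  74. -14.] F [2.2 1.  0.1] M [-0.05 -0.04 -0.03] w 0.0475 g 0.0
```

To row units: -0.26 m is -2.6, 0.022 m is 0.22, 50 degrees is 12.5.

```bash
python3 steer.py '[-2.6, 0.02, 0.22, 12.5, 0.087, -2.6, 0.02, 0.22, 12.5, 0.087, -2.6, 0.02, 0.22, 12.5, 0.087, -2.6, 0.02, 0.22, 12.5, 0.087, -2.6, 0.02, 0.22, 12.5, 0.087, -2.6, 0.02, 0.22, 12.5, 0.087, -2.6, 0.02, 0.22, 12.5, 0.087, -2.6, 0.02, 0.22, 12.5, 0.087]'
python3 steer.py '[0, 0, 0, 10.1, 0.087, 0, 0, 0, 10.1, 0.087, 0, 0, 0, 10.1, 0.087, 0, 0, 0, 10.1, 0.087, 0, 0, 0, 10.1, 0.087, 0, 0, 0, 10.1, 0.087, 0, 0, 0, 10.1, 0.087, 0, 0, 0, 10.1, 0.087]'
python3 -c "
from h import *
go([.4625,-.243,.02],-4.5)
c=env.read_camera('wrist');cv2.imwrite('pics/w2.png',cv2.resize(c['color'],(768,576)))
g=cv2.inRange(c['color'],(150,150,150),(255,255,255));n,l,s,ce=cv2.connectedComponentsWithStats(g)
for i in range(1,n):
  if 300<s[i,4]<8000: print(s[i],ce[i],fonz(c,*ce[i],.014))
c=env.read_camera('side');cv2.imwrite('pics/s2.png',cv2.resize(c['color'][140:290,160:380],None,fx=3,fy=3))
"
```

```text
time_s: 5.77
tool_pos: [0.424, -0.238, 0.1929]
tool_rot: [-179.8, 0.3, 35.2]
force: [-0.5, 0.4, -0.1]
grip_width: 0.0867
grasp_force: 0.0
time_s: 6.43
tool_pos: [0.4269, -0.233, 0.194]
tool_rot: [-179.9, 0.2, -4.2]
force: [0.1, -0.0, 0.8]
grip_width: 0.0869
grasp_force: 0.0
d 0.0367 0.0076 0.1739  turn 0.3 | t 6.4 [ 0.4269 -0.233   0.194 ] [-179.9    0.2   -4.2] q [-18.  -1.  44. 110.   1.  71. -69.] F [ 0.1 -0.   0.8] M [-0.03  0.16  0.  ] w 0.0869 g 0.0
[ 245  121   51   50 2084] [269.84213052 145.54078695] [ 0.46450974 -0.24502177  0.014     ]
[253 267  81  26 969] [301.38080495 281.4623323 ] [ 0.29258247 -0.27411442  0.014     ]
```

View pics/w2.png

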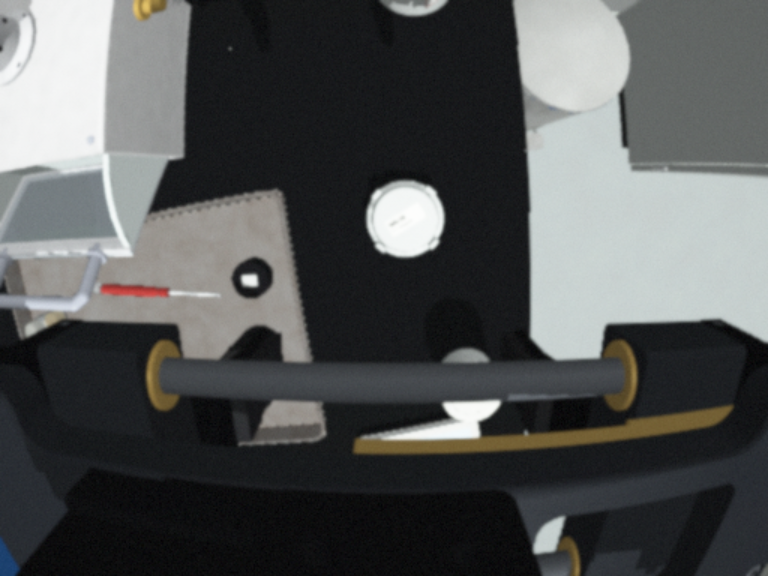

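View pics/s2.png

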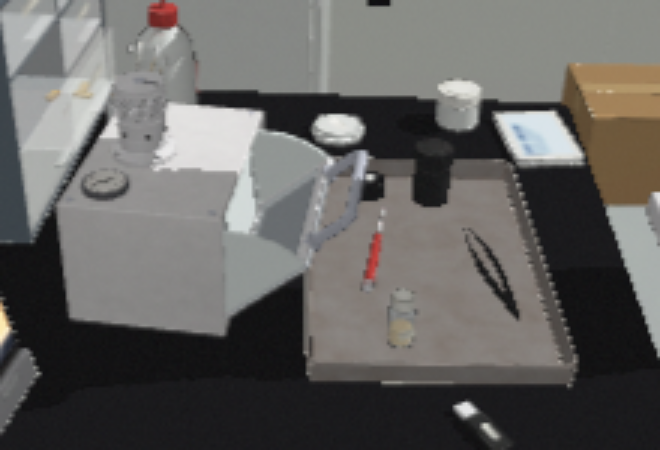

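Wrist view: wafer box at (405,219), clips on its diagonals, so the closing line meets the plain rim. Side view: bin fully down, bystanders upright.

To row units: 0.174 m is 1.74, 0.009 m is 0.09.

```bash
python3 steer.py '[0.375, 0.09, 0.4, 0, 0.087, 0.375, 0.09, 0.8, 0, 0.087, 0.375, 0.09, 1.15, 0, 0.087, 0.375, 0.09, 1.4, 0, 0.087, 0.375, 0.09, 1.55, 0, 0.087, 0.375, 0.09, 1.65, 0, 0.087, 0.375, 0.09, 1.72, 0, 0.087, 0.375, 0.09, 1.74, 0, 0.087]' 15
python3 steer.py '[0, 0, 0, 0, 0.087, 0, 0, 0, 0, 0.087]'
python3 -c "
from h import *
go([.4635,-.2445,.02],-4.5)"
```

```text
time_s: 7.2
tool_pos: [0.4644, -0.2466, 0.0208]
tool_rot: [-180.0, 0.0, -4.5]
force: [-0.3, 0.2, -0.8]
grip_width: 0.0873
grasp_force: 0.0
time_s: 7.37
tool_pos: [0.4655, -0.2471, 0.0225]
tool_rot: [180.0, -0.1, -4.5]
force: [0.6, 0.1, 0.4]
grip_width: 0.0871
grasp_force: 0.0
d -0.0022 -0.0025 0.0025  turn -0.0 | t 7.4 [ 0.4655 -0.2471  0.0225] [ 1.8e+02 -1.0e-01 -4.5e+00] q [-12.  20.  42. 115. -17.  52. -55.] F [0.6 0.1 0.4] M [-0.08  0.19 -0.01] w 0.0871 g 0.0
```

To row units: 0.003 m is 0.03, -0.0025 m is -0.025.

```bash
python3 steer.py '[-0.02, -0.025, 0.03, 0, 0.087, -0.02, -0.025, 0.03, 0, 0.05, -0.02, -0.025, 0.03, 0, 0.05, -0.02, -0.025, 0.03, 0, 0.05, -0.02, -0.025, 0.03, 0, 0.05, -0.02, -0.025, 0.03, 0, 0.05, -0.02, -0.025, 0.03, 0, 0.05, -0.02, -0.025, 0.03, 0, 0.05]' 15
python3 -c "
from h import *
go([.4635,-.2445,.25],-4.5)"
```

```text
time_s: 8.03
tool_pos: [0.4629, -0.2443, 0.0185]
tool_rot: [180.0, -0.0, -4.5]
force: [0.0, 0.1, 0.5]
grip_width: 0.0537
grasp_force: 15.0
d 0.0007 0.0002 -0.2315  turn -0.0 | t 8.0 [ 0.4629 -0.2443  0.0185] [180.   -0.   -4.5] q [-12.  20.  42. 115. -17.  51. -55.] F [0.  0.1 0.5] M [-0.06  0.18 -0.01] w 0.0537 g 15.0
```

```bash
python3 steer.py '[0, 0, -0.3, 0, 0.05, 0, 0, -0.7, 0, 0.05, 0, 0, -1.1, 0, 0.05, 0, 0, -1.5, 0, 0.05, 0, 0, -1.8, 0, 0.05, 0, 0, -1.8, 0, 0.05]'
python3 -c "
from h import *
go([.5158,.0182,.19],-4.5)"
```

```text
time_s: 8.53
tool_pos: [0.4662, -0.2462, 0.2049]
tool_rot: [179.9, -0.7, -4.6]
force: [2.0, -0.0, -1.2]
grip_width: 0.0536
grasp_force: 15.0
d 0.0283 -0.2675 0.0149  turn -0.1 | t 8.5 [ 0.4662 -0.2462  0.2049] [179.9  -0.7  -4.6] q [-19.   4.  46. 105.  -4.  71. -66.] F [ 2.  -0.  -1.2] M [-0.11  0.07  0.03] w 0.0536 g 15.0
```

To row units: -0.266 m is -2.66, -0.26 m is -2.6.

```bash
python3 steer.py '[0.05, -0.4, 0, 0, 0.05, 0.1, -0.8, 0, 0, 0.05, 0.14, -1.2, 0, 0, 0.05, 0.18, -1.6, 0, 0, 0.05, 0.22, -2, 0, 0, 0.05, 0.25, -2.35, 0, 0, 0.05, 0.28, -2.6, 0.05, 0, 0.05, 0.28, -2.66, 0.1, 0, 0.05]' 
python3 steer.py '[0, 0, 0, 0, 0.05, 0, 0, 0, 0, 0.05, 0, 0, 0, 0, 0.05]'
python3 -c "
from h import *
go([.5158,.0182,.0865],-4.5)
c=env.read_camera('side');cv2.imwrite('pics/s3.png',cv2.resize(c['color'][100:270,160:380],None,fx=3,fy=3))
"
```

```text
time_s: 9.2
tool_pos: [0.512, 0.0248, 0.1876]
tool_rot: [-179.9, 0.0, -4.1]
force: [0.1, 0.6, 0.4]
grip_width: 0.0535
grasp_force: 15.0
time_s: 9.45
tool_pos: [0.5116, 0.0166, 0.1883]
tool_rot: [180.0, 0.0, -4.7]
force: [-0.4, -0.1, -0.4]
grip_width: 0.0535
grasp_force: 15.0
d 0.0041 -0.0020 0.1018  turn -0.2 | t 9.4 [0.5116 0.0166 0.1883] [180.    0.   -4.7] q [-36.   3.  32. 108.  -2.  70. -98.] F [-0.4 -0.1 -0.4] M [-0.04  0.14  0.  ] w 0.0535 g 15.0
```

View pics/s3.png

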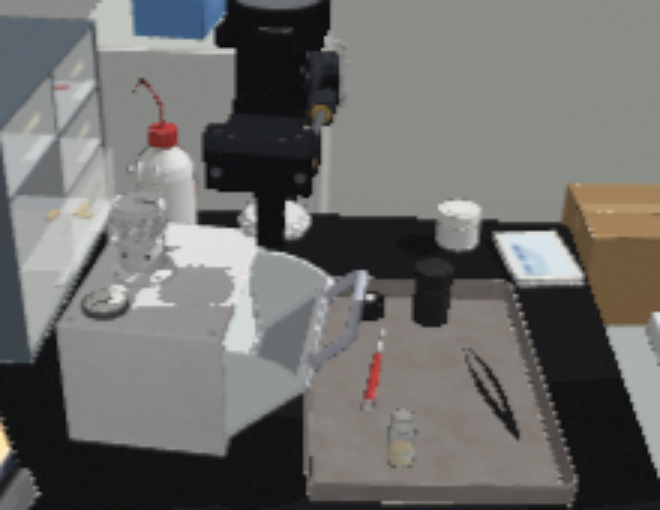

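Wafer box held above the pocket (about (275,220)); bin still fully down. Lower it.

To row units: 0.098 m is 0.98, 0.095 m is 0.95.

```bash
python3 steer.py '[0.03, -0.02, 0.25, 0, 0.05, 0.03, -0.02, 0.5, 0, 0.05, 0.03, -0.02, 0.7, 0, 0.05, 0.03, -0.02, 0.83, 0, 0.05, 0.03, -0.02, 0.9, 0, 0.05, 0.03, -0.02, 0.95, 0, 0.05, 0.03, -0.02, 0.98, 0, 0.05, 0.03, -0.02, 0.98, 0, 0.05]'
python3 -c "
from h import *
go([.5158,.0182,.0865],-4.5)"
```

```text
time_s: 10.17
tool_pos: [0.5159, 0.0198, 0.0912]
tool_rot: [-180.0, -0.1, -4.6]
force: [0.5, -1.2, -0.5]
grip_width: 0.0533
grasp_force: 15.0
d -0.0000 0.0016 0.0047  turn -0.1 | t 10.2 [0.5159 0.0198 0.0912] [-1.8e+02 -1.0e-01 -4.6e+00] q [-34.  10.  32. 113.  -6.  58. -94.] F [ 0.5 -1.2 -0.5] M [-0.14  0.01 -0.04] w 0.0533 g 15.0
```

To row units: 0.005 m is 0.05, 0.003 m is 0.03.

```bash
python3 steer.py '[0, 0, 0.03, 0, 0.05, 0, 0, 0.05, 0, 0.05, 0, 0, 0.05, 0, 0.05, 0, 0, 0.05, 0, 0.08, 0, 0, 0.05, 0, 0.08, 0, 0, 0.05, 0, 0.08, 0, 0, 0.05, 0, 0.08, 0, 0, 0.05, 0, 0.08]'
python3 -c "
from h import *
go([.5158,.0182,.22],-4.5)"
python3 steer.py '[0, 0, -0.1, 0, 0.08, 0, 0, -0.3, 0, 0.08, 0, 0, -0.6, 0, 0.08, 0, 0, -1, 0, 0.08, 0, 0, -1.4, 0, 0.08, 0, 0, -1.5, 0, 0.08, 0, 0, -1.5, 0, 0.08]'
python3 -c "
from h import *
go([.47,.021,.25],85.5)
c=env.read_camera('wrist');cv2.imwrite('pics/w4.png',cv2.resize(c['color'],(768,576)))"
```

```text
time_s: 10.83
tool_pos: [0.5141, 0.0208, 0.0849]
tool_rot: [-180.0, 0.1, -4.5]
force: [0.5, 0.5, 0.1]
grip_width: 0.0769
grasp_force: 0.0
d 0.0017 0.0024 -0.1351  turn -0.0 | t 10.8 [0.5141 0.0208 0.0849] [-1.8e+02  1.0e-01 -4.5e+00] q [-34.  11.  32. 113.  -7.  58. -94.] F [0.5 0.5 0.1] M [-0.07  0.17  0.06] w 0.0769 g 0.0
time_s: 11.42
tool_pos: [0.5172, 0.0206, 0.24]
tool_rot: [-179.8, -0.4, -4.5]
force: [0.7, -0.2, -1.0]
grip_width: 0.0801
grasp_force: 0.0
d -0.0470 0.0033 -0.0104  turn -90.0 | t 11.4 [0.5172 0.0206 0.24  ] [-179.8   -0.4   -4.5] q [-37.   1.  32. 103.  -1.  75. -99.] F [ 0.7 -0.2 -1. ] M [-0.02  0.15 -0.  ] w 0.0801 g 0.0
```

View pics/w4.png

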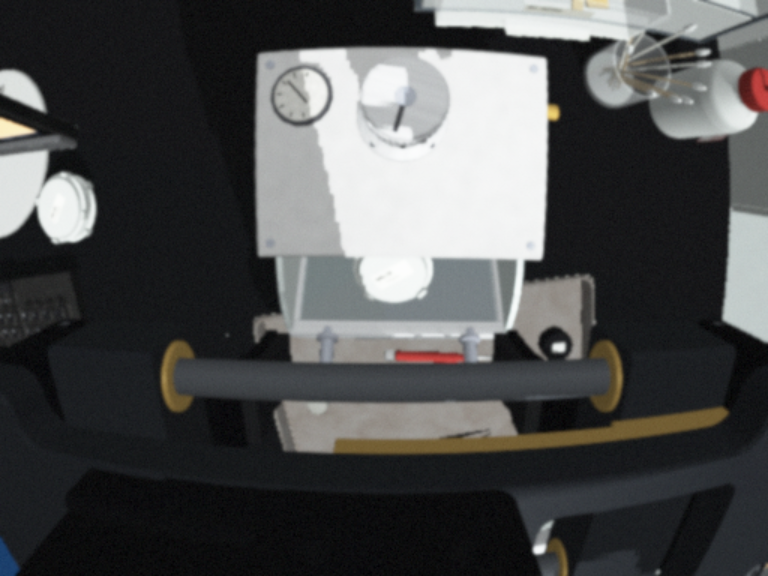

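Wafer box lies in the pocket at (395,278). Cover corners (258,54), (547,58), (543,260), (258,258); cap top about (404,101). Now turn back and re-grip the bar.

```bash
python3 - <<'E'
from h import *
c=env.read_camera('wrist')
W=lambda u,v,z:fonz(c,u/1.5,v/1.5,z)
P=[W(u,v,.118) for u,v in((258,54),(547,58),(543,260),(258,258))]
for p in P:print(np.round(p,4))
print('centre',np.mean(P,0),'cap',W(404,101,.184))
E
python3 steer.py '[-0.72, 0.05, 0.2, -12.5, 0.045, -0.72, 0.05, 0.2, -12.5, 0.045, -0.72, 0.05, 0.2, -12.5, 0.045, -0.72, 0.05, 0.2, -12.5, 0.045, -0.72, 0.05, 0.2, -12.5, 0.045, -0.72, 0.05, 0.2, -12.5, 0.045, -0.72, 0.05, 0.2, -12.5, 0.045, -0.72, 0.05, 0.2, -12.5, 0.045]'
python3 steer.py '[0, 0, 0, -10, 0.045, 0, 0, 0, -10, 0.045, 0, 0, 0, -10, 0.045, 0, 0, 0, -10, 0.045, 0, 0, 0, -10, 0.045, 0, 0, 0, -10, 0.045, 0, 0, 0, -10, 0.045, 0, 0, 0, -10, 0.045]'
python3 -c "
from h import *
go([.4445,.025,.1055],85.5)"
```

```text
[0.6705 0.0903 0.118 ]
[ 0.6555 -0.086   0.118 ]
[ 0.5282 -0.0751  0.118 ]
[0.5434 0.102  0.118 ]
centre [0.59938418 0.00781954 0.118     ] cap [0.6176086  0.00744086 0.184     ]
time_s: 12.18
tool_pos: [0.4413, 0.0211, 0.2135]
tool_rot: [-179.9, 0.2, 45.6]
force: [0.7, 0.1, -0.2]
grip_width: 0.0457
grasp_force: 0.0
time_s: 12.85
tool_pos: [0.4421, 0.0212, 0.2144]
tool_rot: [-179.9, 0.0, 85.2]
force: [-0.1, 1.1, 0.7]
grip_width: 0.0451
grasp_force: 0.0
d 0.0040 0.0023 0.1089  turn -0.3 | t 12.8 [0.4421 0.0212 0.2144] [-179.9    0.    85.2] q [-45.  -9.  36. 114.   6.  74. -16.] F [-0.1  1.1  0.7] M [-0.09  0.11 -0.01] w 0.0451 g 0.0
```

```bash
python3 steer.py '[0.04, 0.02, 0.3, -0.075, 0.045, 0.04, 0.02, 0.6, -0.075, 0.045, 0.04, 0.02, 0.8, -0.075, 0.045, 0.04, 0.02, 0.95, -0.075, 0.045, 0.04, 0.02, 1.04, -0.075, 0.045, 0.04, 0.02, 1.09, -0.075, 0.045, 0.04, 0.02, 1.09, -0.075, 0.045]' 15
python3 steer.py '[0, 0, 0, 0, 0, 0, 0, 0, 0, 0, 0, 0, 0, 0, 0, 0, 0, 0, 0, 0, 0, 0, 0, 0, 0, 0, 0, 0, 0, 0, 0, 0, 0, 0, 0, 0, 0, 0, 0, 0]'
python3 -c "
from h import *
go([.5378,.0179,.1477],85.5)"
```

```text
time_s: 13.43
tool_pos: [0.4445, 0.0249, 0.1056]
tool_rot: [-179.9, 0.1, 85.7]
force: [-0.5, -0.6, 0.6]
grip_width: 0.0451
grasp_force: 0.0
time_s: 14.1
tool_pos: [0.4458, 0.0251, 0.1067]
tool_rot: [179.9, -0.0, 85.7]
force: [2.4, 0.2, -1.3]
grip_width: 0.0092
grasp_force: 15.0
d -0.0003 0.0923 -0.0408  turn 0.2 | t 14.1 [0.4458 0.0251 0.1067] [179.9  -0.   85.7] q [-45.  -1.  39. 121.   1.  60. -11.] F [ 2.4  0.2 -1.3] M [-0.1  -0.41 -0.04] w 0.0092 g 15.0
```

```bash
python3 steer.py '[0, 0.05, -0.053, 0, 0, 0, 0.111, -0.106, 0, 0, 0, 0.187, -0.16, 0, 0, 0, 0.267, -0.218, 0, 0, 0, 0.352, -0.265, 0, 0, 0, 0.438, -0.306, 0, 0, 0, 0.52, -0.335, 0, 0, 0, 0.595, -0.361, 0, 0]'
python3 steer.py '[0, 0.075, -0.02, 0, 0, 0, 0.15, -0.032, 0, 0, 0, 0.215, -0.039, 0, 0, 0, 0.277, -0.044, 0, 0, 0, 0.34, -0.044, 0, 0, 0, 0.38, -0.044, 0, 0, 0, 0.38, -0.044, 0, 0, 0, 0.38, -0.044, 0, 0]'
python3 -c "
from h import *
go([.5378,.0179,.1477],85.5)
c=env.read_camera('side');cv2.imwrite('pics/s5.png',cv2.resize(c['color'][100:270,160:380],None,fx=3,fy=3))
"
```

```text
time_s: 14.77
tool_pos: [0.5042, 0.02, 0.1441]
tool_rot: [-179.8, 0.0, 85.7]
force: [-5.6, -1.8, 5.2]
grip_width: 0.0091
grasp_force: 15.0
time_s: 15.43
tool_pos: [0.5417, 0.0167, 0.1482]
tool_rot: [-179.8, 0.1, 85.7]
force: [-6.8, -1.9, 8.2]
grip_width: 0.0093
grasp_force: 15.0
d 0.0009 -0.0040 0.0005  turn 0.2 | t 15.4 [0.5417 0.0167 0.1482] [-1.798e+02  1.000e-01  8.570e+01] q [-41.  11.  41. 106.  -8.  66.  -2.] F [-6.8 -1.9  8.2] M [-0.54  1.49 -0.05] w 0.0093 g 15.0
```

View pics/s5.png

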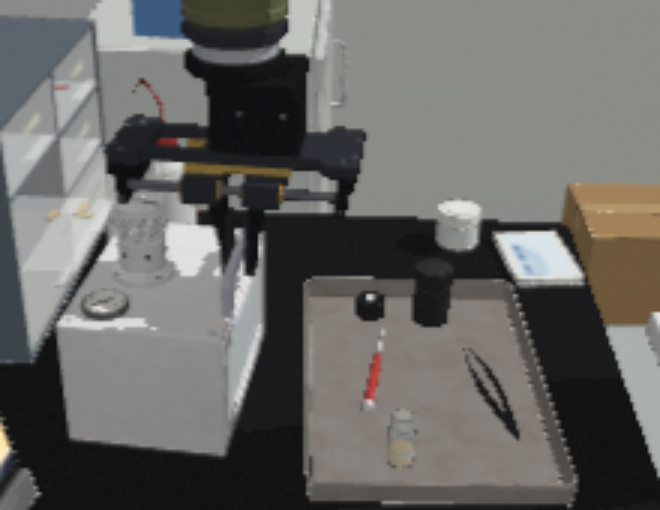

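Bin looks shut (front flush at about (245,340)). Press a little more to confirm the stop.

To row units: 0.006 m is 0.06, 0.003 m is 0.03.

```bash
python3 steer.py '[0, 0.03, 0, 0, 0, 0, 0.06, 0, 0, 0, 0, 0.06, 0, 0, 0, 0, 0.06, 0, 0, 0]'
python3 -c "
from h import *
go([.5378,.0179,.1477],85.5)"
```

```text
time_s: 15.82
tool_pos: [0.542, 0.0169, 0.1474]
tool_rot: [-179.0, 0.0, 85.7]
force: [-21.8, -1.7, 19.7]
grip_width: 0.0095
grasp_force: 15.0
d 0.0007 -0.0043 -0.0002  turn 0.2 | t 15.8 [0.542  0.0169 0.1474] [-179.     0.    85.7] q [-41.  11.  41. 106.  -8.  67.  -2.] F [-21.8  -1.7  19.7] M [-0.36  4.92 -0.01] w 0.0095 g 15.0
```

To row units: -0.09 m is -0.9, -0.08 m is -0.8.

```bash
python3 steer.py '[0, -0.07, 0, 0, 0.04, 0, -0.07, 0, 0, 0.04, 0, -0.07, 0, 0, 0.04, 0, -0.07, -0.4, 0, 0.05, 0, -0.07, -0.8, 0, 0.087, 0, -0.07, -0.9, 0, 0.087]'
python3 steer.py '[0, 0.3, 0, -14.25, 0.087, 0, 0.6, 0, -14.25, 0.087, 0, 0.7, 0, -14.25, 0.087, 0, 0.7, 0, -14.25, 0.087, 0, 0.7, 0, -14.25, 0.087, 0, 0.7, 0, -14.25, 0.087, 0, 0.7, 0, -14.25, 0.087, 0, 0.7, 0, -14.25, 0.087]'
python3 steer.py '[0, 0, 0, -14.25, 0.087, 0, 0, 0, -14.25, 0.087, 0, 0, 0, -14.25, 0.087, 0, 0, 0, -14.25, 0.087, 0, 0, 0, -14.25, 0.087, 0, 0, 0, -14.25, 0.087, 0, 0, 0, -14.25, 0.087, 0, 0, 0, -14.25, 0.087]'
python3 -c "
from h import *
go([.619,.0065,.178],-144)
c=env.read_camera('wrist');cv2.imwrite('pics/w6.png',cv2.resize(c['color'],(768,576)))"
```

```text
time_s: 16.32
tool_pos: [0.5449, 0.0181, 0.243]
tool_rot: [179.5, -0.1, 85.8]
force: [1.7, -0.2, -0.0]
grip_width: 0.0415
grasp_force: 0.0
time_s: 16.98
tool_pos: [0.612, 0.0131, 0.2369]
tool_rot: [180.0, 0.0, 143.2]
force: [-0.2, -0.1, -0.4]
grip_width: 0.0859
grasp_force: 0.0
time_s: 17.65
tool_pos: [0.612, 0.0132, 0.237]
tool_rot: [-180.0, 0.1, -159.8]
force: [-0.7, 0.6, -0.1]
grip_width: 0.087
grasp_force: 0.0
d -0.0042 -0.0087 0.0590  turn -15.8 | t 17.6 [0.612  0.0132 0.237 ] [-1.800e+02  1.000e-01 -1.598e+02] q [-27.  15.  28.  90.  -7.  77. 112.] F [-0.7  0.6 -0.1] M [0.04 0.03 0.04] w 0.0870 g 0.0
```

View pics/w6.png

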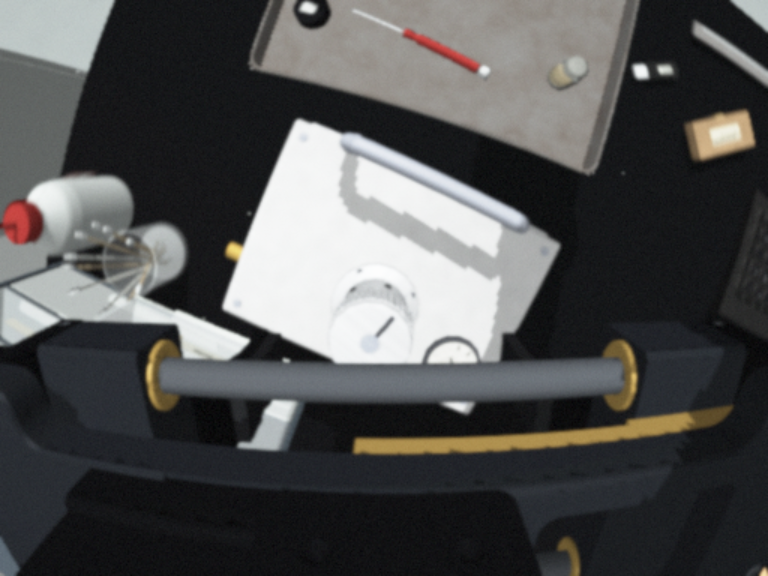

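Cap top centre at about (371,341), rib runs toward (393,318).

```bash
python3 - <<'E'
from h import *
c=env.read_camera('wrist')
W=lambda u,v,z:fonz(c,u/1.5,v/1.5,z)
a,b=W(371,341,.184),W(393,318,.184);d=b-a
print(a,b,np.degrees(np.arctan2(d[1],d[0])))
go([.619,.0065,.178],-160)
E
```

```text
[0.62148699 0.00732662 0.184     ] [0.60709343 0.01309086 0.184     ] 158.17519909773733
d -0.0044 -0.0086 0.0589  turn -0.2 | t 17.8 [0.6119 0.0131 0.2369] [-1.800e+02  1.000e-01 -1.602e+02] q [-27.  15.  28.  90.  -7.  77. 112.] F [-0.  -0.6  0.7] M [ 0.02  0.01 -0.03] w 0.0869 g 0.0
```

The rows are not in the units I measure in: shifts go in units of 100 mm and turns go in units of 4 degrees. I convert before sending: 0.059 m is 0.59, 0.055 m is 0.55.

```bash
python3 steer.py '[-0.053, -0.085, 0, 0, 0.087, -0.053, -0.085, 0.15, 0, 0.087, -0.053, -0.085, 0.3, 0, 0.087, -0.053, -0.085, 0.45, 0, 0.087, -0.053, -0.085, 0.55, 0, 0.087, -0.053, -0.085, 0.59, 0, 0.087, -0.053, -0.085, 0.59, 0, 0.087, -0.053, -0.085, 0.59, 0, 0.087]' 25
python3 steer.py '[0, 0, 0, 0, 0.03, 0, 0, 0, 0, 0.03, 0, 0, 0, 0, 0.03, 0, 0, 0, 0, 0.03, 0, 0, 0, 0, 0.03, 0, 0, 0, 0, 0.03, 0, 0, 0, 0, 0.03, 0, 0, 0, 0, 0.03]'
python3 -c "
from h import *
go([.62,.007,.178],-160)"
```

```text
time_s: 18.42
tool_pos: [0.6195, 0.0064, 0.1784]
tool_rot: [-180.0, 0.0, -160.3]
force: [0.3, -0.2, -0.4]
grip_width: 0.0871
grasp_force: 0.0
time_s: 19.08
tool_pos: [0.6193, 0.0054, 0.178]
tool_rot: [-179.9, 0.0, -160.3]
force: [2.8, -5.7, -1.3]
grip_width: 0.0413
grasp_force: 3.3
d -0.0012 0.0013 0.0000  turn -0.3 | t 19.1 [0.6193 0.0054 0.178 ] [-179.9    0.  -160.3] q [-26.  18.  27.  93.  -8.  71. 113.] F [ 2.8 -5.7 -1.3] M [-1.3  -0.57 -0.  ] w 0.0413 g 3.3
```

To row units: 0.0006 m is 0.006, 0.0005 m is 0.005, 36 degrees is 9.

```bash
python3 steer.py '[0, 0, 0, 0, 0.03, 0, 0, 0, 0, 0.03, 0, 0, 0, 0, 0.03, 0, 0, 0, 0, 0.03]'
python3 steer.py '[0, 0, 0, 1.5, 0.03, 0, 0, 0.001, 3, 0.03, 0, 0, 0.002, 4.5, 0.03, 0, 0, 0.003, 6, 0.03, 0, 0, 0.004, 7.5, 0.03, 0, 0, 0.005, 9, 0.03, 0, 0, 0.005, 10.5, 0.03, 0, 0, 0.006, 12, 0.03]'
python3 -c "
from h import *
go([.62,.007,.178],-160)"
```

```text
time_s: 19.42
tool_pos: [0.6195, 0.005, 0.178]
tool_rot: [-179.9, 0.0, -160.3]
force: [2.7, -4.7, -0.6]
grip_width: 0.0401
grasp_force: 25.0
time_s: 20.08
tool_pos: [0.6197, 0.0082, 0.1775]
tool_rot: [179.8, 0.0, 151.6]
force: [4.2, 0.8, -1.9]
grip_width: 0.0403
grasp_force: 25.0
d -0.0008 -0.0010 -0.0005  turn -48.4 | t 20.1 [0.6197 0.0082 0.1775] [179.8   0.  151.6] q [-31.  19.  35.  94. -11.  71.  67.] F [ 4.2  0.8 -1.9] M [ 0.12 -0.82  0.15] w 0.0403 g 25.0
```

```bash
python3 steer.py '[0, 0, 0, 1.5, 0.03, 0, 0, 0.001, 3, 0.03, 0, 0, 0.002, 4.5, 0.03, 0, 0, 0.003, 6, 0.03, 0, 0, 0.004, 7.5, 0.03, 0, 0, 0.005, 9, 0.03, 0, 0, 0.005, 10.5, 0.03, 0, 0, 0.006, 12, 0.03]'
python3 -c "
from h import *
go([.62,.007,.178],-160)"
python3 steer.py '[0, 0, 0, 1.5, 0.03, 0, 0, 0.001, 3, 0.03, 0, 0, 0.002, 4.5, 0.03, 0, 0, 0.003, 6, 0.03, 0, 0, 0.004, 7.5, 0.03, 0, 0, 0.005, 9, 0.03, 0, 0, 0.005, 10.5, 0.03]'
python3 -c "
from h import *
go([.62,.007,.178],-160)"
```

```text
time_s: 20.75
tool_pos: [0.6222, 0.0102, 0.1771]
tool_rot: [179.5, -0.1, 103.7]
force: [10.0, 2.0, -6.6]
grip_width: 0.0407
grasp_force: 25.0
d -0.0026 -0.0029 -0.0009  turn -96.3 | t 20.8 [0.6222 0.0102 0.1771] [ 1.795e+02 -1.000e-01  1.037e+02] q [-37.  20.  42.  94. -15.  71.  22.] F [10.   2.  -6.6] M [ 0.51 -2.37  0.18] w 0.0407 g 25.0
time_s: 21.33
tool_pos: [0.6249, 0.0098, 0.1768]
tool_rot: [179.3, -0.5, 61.7]
force: [19.5, 0.7, -10.6]
grip_width: 0.0406
grasp_force: 25.0
d -0.0048 -0.0030 -0.0012  turn -138.3 | t 21.3 [0.6249 0.0098 0.1768] [179.3  -0.5  61.7] q [-43.  22.  50.  94. -18.  71. -18.] F [ 19.5   0.7 -10.6] M [ 0.05 -4.13  0.24] w 0.0406 g 25.0
```

To row units: 0.0035 m is 0.035, 0.0008 m is 0.008, 6 degrees is 1.5.

```bash
python3 steer.py '[0.02, 0.035, 0.008, 0, 0.03, 0.02, 0.035, 0.008, 0, 0.03, 0.02, 0.035, 0.01, 1.5, 0.03, 0.02, 0.035, 0.01, 3, 0.03]'
python3 -c "
from h import *
go([.62,.007,.178],-160)"
python3 steer.py '[0, 0, 0, 1, 0.03, 0, 0, 0.001, 2, 0.03]'
python3 -c "
from h import *
go([.62,.007,.178],-160)"
python3 steer.py '[0, 0, 0, 1, 0.03, 0, 0, 0.001, 1.5, 0.03]'
python3 -c "
from h import *
go([.62,.007,.178],-160)"
```

```text
time_s: 21.67
tool_pos: [0.626, 0.0093, 0.1764]
tool_rot: [179.8, -0.4, 49.7]
force: [7.5, 2.4, -1.2]
grip_width: 0.0403
grasp_force: 25.0
d -0.0056 -0.0031 -0.0016  turn -150.3 | t 21.7 [0.626  0.0093 0.1764] [179.8  -0.4  49.7] q [-44.  24.  52.  93. -20.  72. -28.] F [ 7.5  2.4 -1.2] M [ 0.17 -1.83  0.16] w 0.0403 g 25.0
time_s: 21.83
tool_pos: [0.6263, 0.0089, 0.1764]
tool_rot: [179.8, -0.4, 41.7]
force: [8.3, 0.8, -1.1]
grip_width: 0.0403
grasp_force: 25.0
d -0.0060 -0.0028 -0.0017  turn -158.3 | t 21.8 [0.6263 0.0089 0.1764] [179.8  -0.4  41.7] q [-45.  24.  54.  93. -21.  72. -36.] F [ 8.3  0.8 -1.1] M [-0.   -2.03  0.16] w 0.0403 g 25.0
time_s: 22.0
tool_pos: [0.6266, 0.0086, 0.1763]
tool_rot: [179.8, -0.4, 35.7]
force: [9.9, 0.2, -1.1]
grip_width: 0.0405
grasp_force: 25.0
d -0.0062 -0.0025 -0.0018  turn -164.3 | t 22.0 [0.6266 0.0086 0.1763] [179.8  -0.4  35.7] q [-46.  25.  55.  93. -21.  73. -41.] F [ 9.9  0.2 -1.1] M [ 0.01 -2.02  0.16] w 0.0405 g 25.0
```

```bash
for i in 1; do python3 steer.py '[0, 0, 0, 1, 0.03, 0, 0, 0.001, 1.5, 0.03]' >/dev/null
python3 -c "
from h import *
go([.62,.007,.178],-160)"
python3 steer.py '[0, 0, 0, 1, 0.03, 0, 0, 0, 1.5, 0.03]' > /dev/null
python3 -c "
from h import *
go([.62,.007,.178],-160)"
done
```

```text
d -0.0055 -0.0023 -0.0018  turn -170.2 | t 22.2 [0.6259 0.0077 0.1762] [179.8  -0.3  29.8] q [-47.  25.  57.  94. -22.  73. -46.] F [ 7.  -1.   1.5] M [-0.3  -1.52  0.74] w 0.0403 g 25.0
d -0.0038 -0.0020 -0.0020  turn -176.3 | t 22.3 [0.6243 0.0067 0.1761] [ 1.799e+02 -1.000e-01  2.370e+01] q [-48.  26.  58.  94. -23.  73. -52.] F [ 2.7 -2.3  4.4] M [-0.69 -0.39  0.73] w 0.0404 g 25.0
```

```bash
python3 steer.py '[0, 0, 0, 0, 0.03, 0, 0, 0, 0, 0.03]'
python3 steer.py '[0, 0, 0, -1.5, 0.03, 0, -0.005, -0.001, -3, 0.03, 0, -0.007, -0.002, -4.5, 0.03, 0, -0.01, -0.003, -6, 0.03, 0, -0.01, -0.004, -7.5, 0.03, 0, -0.013, -0.005, -9, 0.03, 0, -0.015, -0.005, -10.5, 0.03, 0, -0.02, -0.006, -12, 0.03]'
python3 -c "
from h import *
go([.62,.007,.178],115)"
python3 steer.py '[0, 0, 0, -1.5, 0.03, 0, 0, -0.001, -3, 0.03, 0, 0, -0.002, -4.5, 0.03, 0, 0, -0.003, -6, 0.03, 0, 0, -0.004, -7.5, 0.03, 0, 0, -0.005, -9, 0.03, 0, 0, -0.005, -10.5, 0.03, 0, 0, -0.005, -10.75, 0.03]'
python3 steer.py '[0, 0, 0, 0, 0.03, 0, 0, 0, 0, 0.03, 0, 0, 0, 0, 0.03]'
python3 -c "
from h import *
go([.62,.007,.178],115)
c=env.read_camera('wrist');cv2.imwrite('pics/w7.png',cv2.resize(c['color'][60:300,130:400],None,fx=2.5,fy=2.5))
c=env.read_camera('top');t=c['color'][125:195,215:295];cv2.imwrite('pics/t7.png',cv2.resize(t,None,fx=7,fy=7,interpolation=cv2.INTER_CUBIC))"
```

```text
time_s: 22.5
tool_pos: [0.6242, 0.0066, 0.176]
tool_rot: [179.9, -0.2, 23.9]
force: [4.2, -2.8, 5.8]
grip_width: 0.0406
grasp_force: 25.0
time_s: 23.17
tool_pos: [0.6236, 0.0072, 0.1766]
tool_rot: [179.8, -0.0, 72.0]
force: [5.0, -4.3, 2.6]
grip_width: 0.0405
grasp_force: 25.0
d -0.0013 -0.0034 -0.0014  turn -43.0 | t 23.2 [0.6236 0.0072 0.1766] [179.8  -0.   72. ] q [-41.  22.  48.  94. -17.  72.  -8.] F [ 5.  -4.3  2.6] M [-1.04 -1.16 -0.1 ] w 0.0405 g 25.0
time_s: 23.83
tool_pos: [0.623, 0.0072, 0.177]
tool_rot: [179.9, 0.1, 114.9]
force: [2.7, -4.1, 4.6]
grip_width: 0.0402
grasp_force: 25.0
time_s: 24.08
tool_pos: [0.623, 0.0072, 0.177]
tool_rot: [179.9, 0.1, 114.6]
force: [4.0, -3.6, 4.6]
grip_width: 0.0404
grasp_force: 25.0
d 0.0011 -0.0028 -0.0010  turn -0.4 | t 24.1 [0.623  0.0072 0.177 ] [1.799e+02 1.000e-01 1.146e+02] q [-35.  20.  40.  93. -14.  71.  32.] F [ 4.  -3.6  4.6] M [-0.9  -0.73 -0.01] w 0.0404 g 25.0
```

View pics/w7.png

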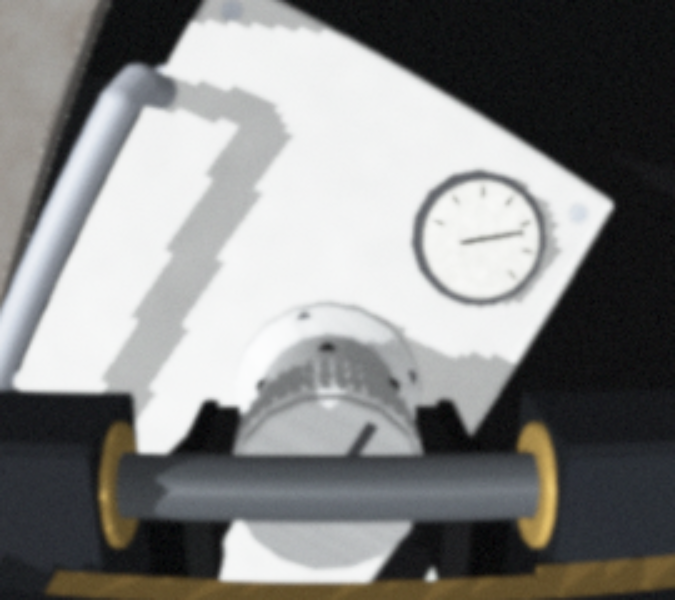

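Rib visible from (350,455) to (372,427) in the crop; the fingers hold the cap.

```bash
python3 - <<'E'
from h import *
c=env.read_camera('wrist')
a,b=[fonz(c,130+u/2.5,60+v/2.5,.183) for u,v in((349,456),(373,426))]
d=b-a;print(a,b,np.degrees(np.arctan2(d[1],d[0]))+4.7)
go([.623,.0072,.177],115)
E
```

```text
[0.62366658 0.01566685 0.183     ] [0.62526531 0.02361637 0.183     ] 83.32889975360901
d 0.0000 -0.0000 0.0000  turn -0.4 | t 24.2 [0.623  0.0072 0.177 ] [1.799e+02 1.000e-01 1.146e+02] q [-35.  20.  40.  93. -13.  71.  32.] F [ 4.2 -4.5  3.9] M [-0.91 -0.8  -0.08] w 0.0405 g 25.0
```

```bash
python3 -c "
from cell import env
print(env.sign_off())"
```

```text
the job is handed in; nothing more can be done
None
```

The job is handed in at about 24 s of the 72 s, with no verdict shown: the wafer box is in the bin and the bin pushed against its shut stop. The vent cap was bottomed out, backed off about 85–90° by the rib and tool angle, and is still held at 25 N; no bystander was touched.

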